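Load the table caddy, tall bottle at the back first

TASK

Two things left out on the black hob belong in the wooden table caddy (leave the row along the wall): first stand the small pale vinegar bottle with the brown stopper in the back bay, the one away from you with the higher walls, and let go of it; only then stand the spice jar with the green lid in the front bay. Set both down upright on the floor of their bays without dropping them, and leave the yellow-lidded jar and the big green oil bottle where they are.

Things in the scene. Friction and masses are not known exactly. Their poses are not given: they have to be found in the camera images.
- caddy: Open wooden caddy, 168 (x) by 88 mm (y), on the worktop left of the hob; it stands firm. Origin: centre of its underside; x from the front bay to the back bay (within 15 degrees of straight ahead), z up. Two bays of 72 x 72 mm inside, floor 11 mm above the worktop. Wall tops above the worktop: front, divider and front bay sides 45 mm, back bay sides 66 mm, back wall 86 mm.
- back_bay (a point): Centre of the floor of the caddy's back bay (40 mm along +x from the caddy's centre, 11 mm above the worktop); axes as the caddy's.
- front_bay (a point): Centre of the floor of the caddy's front bay (40 mm along -x from the caddy's centre, 11 mm above the worktop); axes as the caddy's.
- vinegar_center (a point): Small bottle of pale yellow-green glass with a brown stopper, 181 mm tall, about 0.37 kg, upright on the black hob. The point is on its axis half-way up (90.5 mm above its foot), z up. Body 45 mm across, shoulder narrowing to a round neck 20 mm across; stopper 25 mm across, from 61 to 90 mm above this point: take it there from above, about 72 mm above this point.
- vinegar: The same vinegar bottle, on the hob (not its double in the row along the wall); origin at the centre of its foot.
- green_jar_center (a point): Clear glass spice jar with a bright green lid, 41 mm across, 97 mm tall, about 0.12 kg, upright on the black hob (not its double in the row along the wall). The point is on its axis half-way up (48.5 mm above its foot); z up. The lid, 38 mm across, is the top 21 mm and is fixed to the jar; it can be taken from above by the lid or the body.
- green_jar: The same green-lidded jar; origin at the centre of its foot.
- yellow_jar_center (a point): Bystander: similar spice jar with a mustard-yellow lid, 41 mm across, 109 mm tall, standing on the hob; the point is half-way up. Leave alone.
- oil_center (a point): Bystander: big dark green oil bottle with a black cap, 52 mm across, 267 mm tall, at the back of the hob; the point is half-way up (133.5 mm above its foot). Leave alone. Keep the arm clear of the wall cupboard that hangs behind the caddy and the left of the hob (underside 0.43 m up).

How it is judged (in metres and radians):
On the way, in this order (a step that is already met when the one before it is completed fails the run):
1. the vinegar bottle stands upright in the back bay, let go, while the green-lidded jar is still away from the caddy (horizontal distance between vinegar_center and back_bay below 0.026 m and z of vinegar_center in the frame of back_bay between 0.0825 and 0.0985 m and angle between vinegar_center's own z axis and vertical below 0.17 rad and linear speed of vinegar below 0.02 m/s and contact force between vinegar and the fingers below 0.1 N and horizontal distance between green_jar_center and caddy above 0.13 m), for 0.2 s.
2. the green-lidded jar stands in the front bay with the bottle behind it (horizontal distance between vinegar_center and back_bay below 0.026 m and z of vinegar_center in the frame of back_bay between 0.0825 and 0.0985 m and angle between each of vinegar_center, green_jar_center's own z axis and vertical below 0.17 rad and linear speed of each of vinegar, green_jar below 0.02 m/s and contact force between each of vinegar, green_jar and the fingers below 0.1 N and horizontal distance between green_jar_center and front_bay below 0.026 m and z of green_jar_center in the frame of front_bay between 0.0405 and 0.0565 m), for 0.2 s.
At the end, for the whole second after the job is handed in: The vinegar bottle stands on the floor of the back bay and the green-lidded jar on the floor of the front bay, each with its axis within 26 mm of the bay's centre and within 10 degrees of upright, its height within 8 mm of standing on the bay's floor, at rest and let go (all of step 2); the robot touches nothing.
It fails at once if the jar with the mustard-yellow lid is pushed more than 30 mm or knocked over (distance of yellow_jar_center from where it was at the start of the episode above 0.03 m or angle between yellow_jar_center's own z axis and vertical above 0.35 rad).
It fails at once if the green oil bottle is pushed more than 30 mm or knocked over (distance of oil_center from where it was at the start of the episode above 0.03 m or angle between oil_center's own z axis and vertical above 0.35 rad).
It fails at once if the vinegar bottle or the green-lidded jar is tipped more than 40 degrees (angle between any of vinegar_center, green_jar_center's own z axis and vertical above 0.7 rad).
It fails at once if one of them is let go and falls (faster than 0.7 m/s with no finger on it, a drop of about 25 mm) ((linear speed of vinegar above 0.7 m/s and contact force between vinegar and the fingers below 0.1 N) or (linear speed of green_jar above 0.7 m/s and contact force between green_jar and the fingers below 0.1 N)).
It also fails if it takes over 54 s, if anything falls off the work surface, if the arm or the gripper's body presses on something with over 40 N, if the wrist force passes 120 N, or if a joint passes its speed limit or range.

ROBOT

A 6-joint arm with a two-finger parallel gripper is mounted at the origin on a cart in front of the work surface, level with it; the furniture and walls round the work are solid. World frame = base frame: x ahead of the robot, y to its left, z up, the work surface at z = 0. Lengths are in mm, angles in rad, forces in N, time in s.
With the tool pointing down it reaches from about 275 to 750 mm from the base axis. Payload 10.2 kg.
Tool frame: the origin (TCP) lies at the very end of the fingers, on their centre line; the grasp point (between the pads) lies 19 mm behind it; z points along the fingers, y is the line along which they close (so a half turn about z gives the same grasp; the last joint's range is limited). The gripper opens to 85 mm and grips with 20 to 120 N. Pads are 22 mm wide; open, the fingers measure 114 mm over their backs; the gripper's body (76 mm by 85 mm) begins 54 mm behind the grasp point. The pads swing forward as they close: fully open they stand 13 mm farther back than shut.
Start: joints at [-0.223, 0.313, 1.498, -0, 1.331, -0.223], TCP at [525.006, -0.013, 231.294] pointing down, gripper open.
Joint ranges: [-2.94, 2.94], [-0.97, 2.17], [0.19, 2.56], [-1.23, 4.37], [0.02, 3.11], [-2.88, 2.88]. Speed limits (rad/s): [2.39, 2.39, 3.01, 3.14, 3.14, 3.14].

INTERFACE

Orientations are given as a unit quaternion [w, x, y, z].
In Python, from rig import ctrl gives the robot as it stands.
- The arm moves only by the shell command python3 -m inch 'ROWS' [OPENING] [FORCE]. ROWS is text: rows parted by semicolons, each of 6 numbers parted by spaces: the shift along the tool's x, y, z in mm, then the turn, a rotation vector about the tool's x, y, z in units of 6 degrees (1.0 is 6 degrees). A call has exactly 10 rows; each row shifts and turns the commanded pose from where the row before left it, along the tool's axes as they then stand; what a row does not reach is not made up. A row lasts 1/12 s, in which the tool goes at most 41.7 mm and 7.16 degrees, less where a joint would pass 70% of its speed; a pose out of reach is approached as far as the arm can. A call with a gripper value outside its range is refused whole. OPENING is the opening, from 0 (shut) to 1 (fully open), set as the call begins (- or left out, the last holds). The fingers move at their own pace and stop on an object; FORCE is the grip in N (left out, the last holds). Time passes only in rows, so rows that do not move let the fingers close, or fill a call up. It gives the time, the measured TCP pose, the force, the opening and the grip force at its end, in the units of the state.
- ctrl.sense(): the state, without advancing time (a new reading comes with each control period).
- ctrl.capture(name): name is "scene" or "side" or "wrist"; returns a dict with "image" (480x640x3 uint8, red, green, blue), "intrinsics" (3x3 intrinsics, pixels), "rvec" (rotation vector, rad) and "tvec" (3), from world to camera coordinates, as OpenCV has them. Camera axes: x right, y down, z forward; pixel columns grow to the right and rows downward; lengths in mm; the calibration is good to about 2 mm. A picture is of the moment at which its call begins. There is no depth.
- ctrl.finish_job(): hands the job in; it is judged then, once.
The state is a dict: "time_s": time; "joints": joint angles; "dq": joint speeds; "tau": joint torques, N m; "eef_pos": TCP position; "ee_rot": TCP orientation; "force": force on the tool from outside, world axes, zero at the start; "wrist_torque": the same for the moment, N m; "grip_width": opening from 0.0 (shut) to 1.0 (fully open); "grip_force": force on a finger pad.
Only numpy, scipy, OpenCV 4.12 (cv2) and the standard library are available. Lean on these libraries where they do the work, as an engineer would, in place of code of your own. Each camera call takes 0.05 s, during which the arm holds its last target. There are 200 camera calls.

## Working session

There is one attempt and no reset: what is moved stays moved. The work goes in short steps, Python scripts to look and compute and a shell command to move; the robot and the scene stay as the last step left them, time stands still between calls to the robot, and variables do not carry over. Pictures are saved under pics/ and viewed, at most 13 in all, crops included, and the job is handed in when it is done.

```bash
mkdir -p pics; python3 - <<'E'
from rig import ctrl
import cv2,pickle
d={}
for n in("scene","side","wrist"):
    c=ctrl.capture(n);d[n]=c;cv2.imwrite(f"pics/{n}0.png",c["image"][:,:,::-1])
pickle.dump(d,open("d0.pkl","wb"))
s=ctrl.sense();print(s)
E
```

```text
{'time_s': 0.15, 'joints': array([-2.23438572e-01,  3.13360677e-01,  1.49823157e+00, -4.31494119e-06,
        1.33097673e+00, -2.23403432e-01]), 'dq': array([ 1.46608009e-05, -2.04211121e-03, -3.20507856e-03, -7.21237013e-04,
        1.87634405e-04, -3.64029971e-04]), 'tau': array([ 1.79854873e-03, -4.12368500e+01, -2.59796566e+01, -1.57318855e-04,
        3.17765021e-03, -3.62555340e-05]), 'eef_pos': array([5.24823774e+02, 6.53061225e-03, 2.30858138e+02]), 'ee_rot': array([-4.11967957e-04,  7.07118758e-01,  7.07094636e-01, -2.61895545e-04]), 'force': array([ 0.24673169, -0.13735746,  0.25539991]), 'wrist_torque': array([-0.06182407,  0.01174041, -0.01330895]), 'grip_force': 0.0, 'grip_width': 1.0008211983543047}
```

View pics/scene0.png

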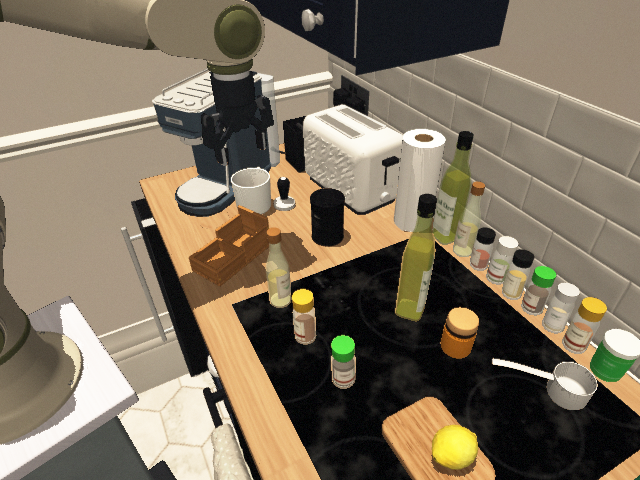

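View pics/side0.png

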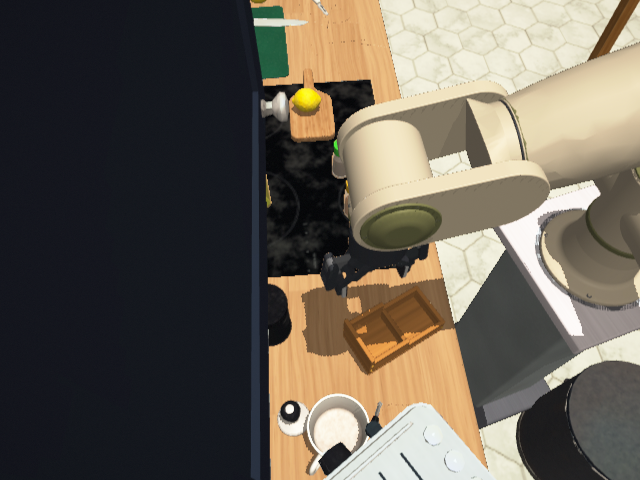

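The scene view shows the vinegar stopper at (274,234) with its foot near (281,303), the green lid at (343,345) and the yellow lid at (303,298). The side view shows the caddy, with its back wall from (345,322) to (371,371) and its front end from (418,290) to (443,322).

```bash
cat > h.py <<'E'
import numpy as np,cv2
def ray(c,px,z):
    R,_=cv2.Rodrigues(np.array(c["rvec"],float));t=np.array(c["tvec"],float).ravel()
    o=-R.T@t; d=R.T@np.linalg.inv(c["intrinsics"])@np.array([px[0],px[1],1.])
    return o+d*(z-o[2])/d[2]
def proj(c,p):
    return cv2.projectPoints(np.array(p,float).reshape(-1,1,3),np.array(c["rvec"],float),np.array(c["tvec"],float),np.array(c["intrinsics"],float),None)[0].reshape(-1,2)
def blobs(c,lo,hi,roi=(0,0,640,480),amin=30):
    hsv=cv2.cvtColor(c["image"],cv2.COLOR_RGB2HSV);m=cv2.inRange(hsv,lo,hi)
    k=np.zeros_like(m);k[roi[1]:roi[3],roi[0]:roi[2]]=1
    n,_,st,ce=cv2.connectedComponentsWithStats(m*k)
    return [(st[i].tolist(),ce[i].round(1).tolist()) for i in range(1,n) if st[i][4]>=amin]
E
python3 - <<'E'
import pickle,cv2,numpy as np
from h import *
d=pickle.load(open("d0.pkl","rb"));s=d["scene"]
for nm,lo,hi,roi,z in(("stop",(5,120,60),(18,255,255),(262,225,286,248),166),("green",(45,120,60),(75,255,255),(320,320,370,370),86.5),("yel",(18,150,80),(30,255,255),(280,280,325,320),98),("oilcap",(0,0,0),(180,255,50),(412,190,440,220),255)):
    for st,ce in blobs(s,lo,hi,roi): print(nm,st,ce,ray(s,ce,z).round(1))
print("vin foot",ray(s,(281,300),0).round(),"oil foot",ray(s,(410,312),0).round())
c=d["side"]
for p,z in(((345,322),86),((371,371),86),((418,290),45),((443,322),45)): print(p,ray(c,p,z).round(1))
im=c["image"][270:390,320:470,::-1];cv2.imwrite("pics/cad.png",cv2.resize(im,None,fx=5,fy=5,interpolation=2))
E
```

```text
stop [262, 225, 24, 23, 497] [273.3, 235.0] [ 468. -160.  166.]
green [331, 335, 24, 27, 524] [342.6, 348.1] [ 424.  -384.7   86.5]
yel [292, 289, 22, 24, 433] [302.2, 300.3] [ 439.2 -269.4   98. ]
oilcap [417, 194, 20, 24, 373] [426.6, 205.3] [ 631.5 -366.   255. ]
vin foot [ 466. -166.    0.] oil foot [ 632. -368.    0.]
(345, 322) [557.7  -6.8  86. ]
(371, 371) [547.6  87.2  86. ]
(418, 290) [397.4 -33.9  45. ]
(443, 322) [382.   39.8  45. ]
```

View pics/cad.png

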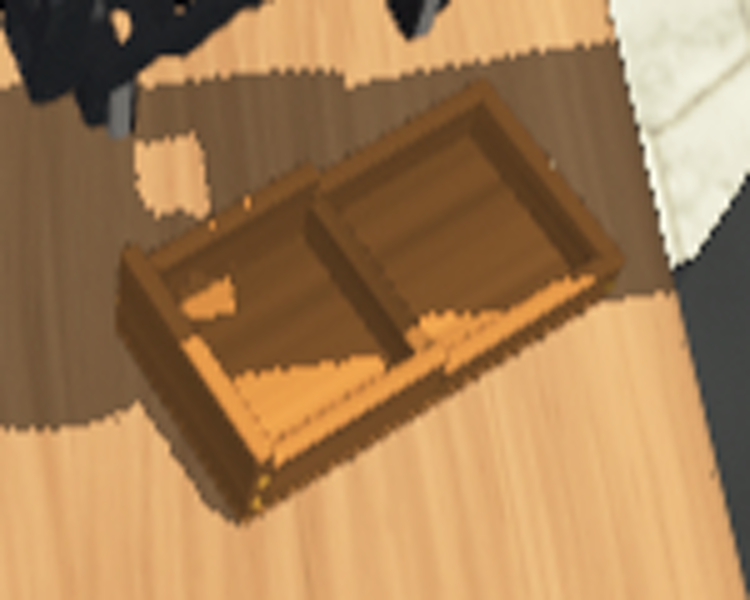

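The crop shows the caddy rim: front outer corners near (485,80) and (622,255) in crop pixels, back wall top outer corners near (122,250) and (245,470), and the divider top from about (315,200) to (405,355).

```bash
python3 - <<'E'
import pickle,cv2,numpy as np
from h import *
d=pickle.load(open("d0.pkl","rb"));c=d["side"];s=d["scene"]
f=lambda x,y,z:ray(c,(320+x/5-.4,270+y/5-.4),z).round(1)
P={k:f(*v) for k,v in dict(FR=(485,80,45),FL=(622,255,45),BR=(122,250,86),BL=(245,470,86),D=(360,278,45),SR=(318,165,66),SL=(443,350,66)).items()}
for k,v in P.items(): print(k,v)
F=(P["FR"]+P["FL"])/2;B=(P["BR"]+P["BL"])/2
ax=(B-F)[:2];print("len",np.linalg.norm(ax),"yaw",np.degrees(np.arctan2(ax[1],ax[0])),"wf",P["FL"]-P["FR"],"wb",P["BL"]-P["BR"])
m=blobs(s,(3,130,60),(14,255,230),(262,225,288,250),20);print(m)
# overlay predicted caddy
ctr=((F+B)/2)[:2];y=np.arctan2(ax[1],ax[0]);R=np.array([[np.cos(y),-np.sin(y)],[np.sin(y),np.cos(y)]]);print("ctr",ctr)
for sx,z in((-84,45),(84,86)):
  for sy in(-44,44):
    p=R@[sx,sy]+ctr;print(sx,sy,proj(c,[[*p,z]]).round(1),proj(s,[[*p,z]]).round(1))
for a in(-40,40):print(a,R@[a,0]+ctr)
im=s["image"][200:300,180:300,::-1];cv2.imwrite("pics/s2.png",cv2.resize(im,None,fx=6,fy=6,interpolation=2))
E
```

```text
FR [395.9 -43.1  45. ]
FL [379.  38.  45.]
BR [557.8 -11.5  86. ]
BL [546.7  74.5  86. ]
D [473.1  13.6  45. ]
SR [475.4 -25.   66. ]
SL [461.8  54.   66. ]
len 168.28084412671575 yaw 11.673848095786214 wf [-16.9  81.1   0. ] wb [-11.1  86.    0. ]
[([262, 225, 26, 25, 341], [271.6, 237.5])]
ctr [469.85   14.475]
-84 -44 [[415.8 284.6]] [[216.5 271.1]]
-84 44 [[444.8 321.8]] [[187.6 255.3]]
84 -44 [[342.3 320.1]] [[267.6 215.6]]
84 44 [[370.5 362.9]] [[238.9 203.1]]
-40 [430.67738927   6.38138716]
40 [509.02261073  22.56861284]
```

View pics/s2.png

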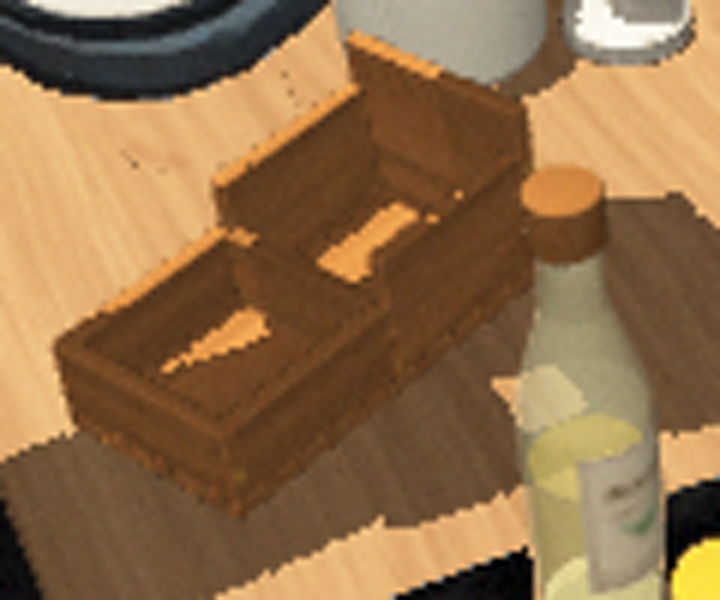

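View pics/wrist0.png

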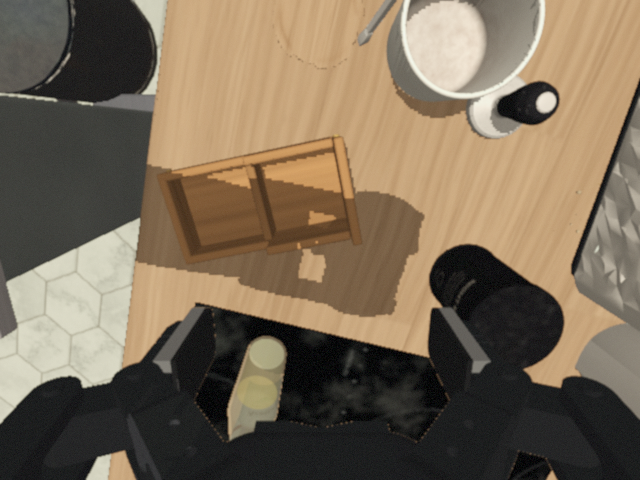

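The scene crop shows the caddy corners within about 2 px of prediction and the stopper top centre at (274,231.5). The wrist view shows the caddy from straight above, with rim corners at about (158,176), (190,263), (342,137) and (361,243).

```bash
python3 - <<'E'
import pickle
from h import *
d=pickle.load(open("d0.pkl","rb"));c=d["wrist"];s=d["scene"]
P=[ray(c,p,z) for p,z in(((158,176),45),((190,263),45),((342,137),86),((361,243),86))]
for p in P:print(p.round(1))
F=(P[0]+P[1])/2;B=(P[2]+P[3])/2;a=(B-F)[:2];print(np.linalg.norm(a),np.degrees(np.arctan2(a[1],a[0])),((F+B)/2).round(1))
print("stopper top",ray(s,(273.8,231.8),181),"mid",ray(s,(274,236.5),166), "jar lid top", ray(s,(343.5,342),97))
E
```

```text
[379.7  35.3  45. ]
[399.4 -47.   45. ]
[540.4  69.4  86. ]
[557.4 -14.3  86. ]
162.83277879645476 11.834886476589904 [469.2  10.9  65.5]
stopper top [ 463.4266223  -169.17927832  181.        ] mid [ 466.14689029 -164.4134266   166.        ] jar lid top [ 427.65145485 -382.80366439   97.        ]
```

```bash
R="run"; python3 -m inch '-8 -3 0 0 0 0;-18 -6 0 0 0 0;-20 -7 0 0 0 0;-20 -7 0 0 0 0;-20 -7 0 0 0 0;-20 -7 0 0 0 0;-20 -7 0 0 0 0;-20 -7 0 0 0 0;-14 -6 0 0 0 0;-6 -3 0 0 0 0' 1 40; python3 -m inch '0 0 5 0 0 0;0 0 5 0 0 0;0 0 0 0 0 0;0 0 0 0 0 0;0 0 0 0 0 0;0 0 0 0 0 0;0 0 0 0 0 0;0 0 0 0 0 0;0 0 0 0 0 0;0 0 0 0 0 0'
python3 - <<'E'
from rig import ctrl
import cv2,pickle
from h import *
c=ctrl.capture("wrist");s=ctrl.capture("scene");pickle.dump((c,s),open("d1.pkl","wb"))
st=ctrl.sense();print(st["eef_pos"],st["ee_rot"],st["time_s"])
a=cv2.resize(c["image"],(400,300));b=cv2.resize(s["image"],(400,300));cv2.imwrite("pics/m1.png",np.hstack([a,b])[:,:,::-1])
print(proj(c,[[465,-166,181],[465,-166,0]]).round())
E
```

```text
time_s: 0.98
eef_pos: [464.1, -167.9, 231.2]
ee_rot: [-0.0, 0.708, 0.706, -0.0]
force: [0.2, 1.2, -0.8]
grip_width: 1.001
grip_force: 0.0
time_s: 1.82
eef_pos: [465.0, -166.0, 221.3]
ee_rot: [0.0, 0.707, 0.707, 0.0]
force: [-0.1, 0.5, 0.1]
grip_width: 0.999
grip_force: 0.0
[ 465.01225001 -166.00769106  221.32581843] [1.56185865e-05 7.07106576e-01 7.07106987e-01 1.47065607e-05] 1.9167
[[321. 275.]
 [321. 207.]]
```

View pics/m1.png

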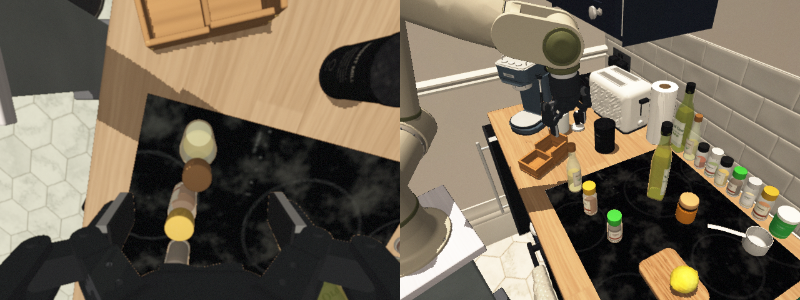

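The left half (wrist) shows the brown stopper at (197,175), which is (315,280) full size and near the predicted (321,275). The right half shows that the other items haven't moved.

```bash
python3 - <<'E'
import pickle
from h import *
c,s=pickle.load(open("d1.pkl","rb"))
b=blobs(c,(3,100,40),(16,255,220),(270,240,360,320),100);print(b)
for st,ce in b: print(ray(c,ce,178))
E
```

```text
[([291, 253, 49, 55, 2118], [314.9, 280.4])]
[ 461.55782367 -170.34715069  178.        ]
```

```bash
python3 -m inch '-3 -3 4 0 0 0;0 0 10 0 0 0;0 0 12 0 0 0;0 0 12 0 0 0;0 0 12 0 0 0;0 0 12 0 0 0;0 0 9 0 0 0;0 0 5 0 0 0;0 0 0 0 0 0;0 0 0 0 0 0'; python3 -m inch '0 0 0 0 0 0;0 0 0 0 0 0;0 0 0 0 0 0;0 0 0 0 0 0;0 0 0 0 0 0;0 0 0 0 0 0;0 0 0 0 0 0;0 0 0 0 0 0;0 0 0 0 0 0;0 0 0 0 0 0' 0 50;  python3 -m inch '0 0 -1 0 0 0;0 0 -2 0 0 0;0 0 -4 0 0 0;0 0 -6 0 0 0;0 0 -6 0 0 0;0 0 -4 0 0 0;0 0 -2 0 0 0;0 0 0 0 0 0;0 0 0 0 0 0;0 0 0 0 0 0' 
python3 - <<'E'
from rig import ctrl
import cv2,pickle
from h import *
c=ctrl.capture("wrist");s=ctrl.capture("scene")
st=ctrl.sense();print(st["grip_width"],st["grip_force"],st["force"],st["wrist_torque"])
a=cv2.resize(c["image"],(400,300));b=cv2.resize(s["image"][130:430,100:500],(400,300));cv2.imwrite("pics/m2.png",np.hstack([a,b])[:,:,::-1])
E
```

```text
time_s: 2.75
eef_pos: [462.1, -169.1, 145.3]
ee_rot: [0.0, 0.707, 0.707, -0.0]
force: [-0.3, 0.8, -0.1]
grip_width: 1.002
grip_force: 0.0
time_s: 3.58
eef_pos: [462.1, -169.1, 145.6]
ee_rot: [0.0, 0.707, 0.707, 0.0]
force: [-1.2, 1.3, 5.0]
grip_width: 0.28
grip_force: 48.8
time_s: 4.42
eef_pos: [461.9, -168.9, 170.1]
ee_rot: [-0.0, 0.707, 0.707, -0.0]
force: [-0.2, -0.0, -3.5]
grip_width: 0.279
grip_force: 49.1
0.2811294664627692 49.11288499832153 [ 0.00288264  0.34531722 -2.39347599] [-0.01349639  0.0068738  -0.00027383]
```

View pics/m2.png

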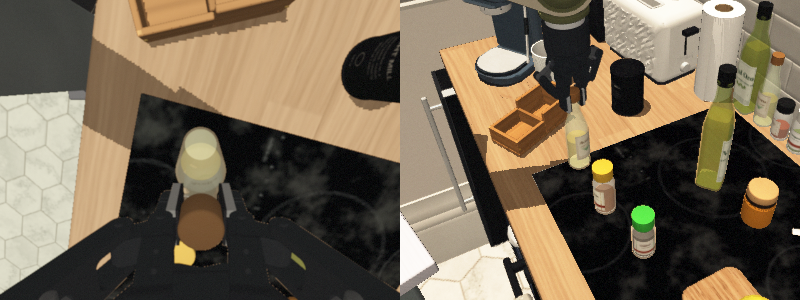

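The bottle is held by its stopper, upright between the fingers, and clear of the hob. The grip width fits the stopper and the weight shows in the force reading. Next I lift it and carry it over the back bay.

```bash
python3 -m inch '0 0 -4 0 0 0;0 0 -8 0 0 0;0 0 -12 0 0 0;0 0 -14 0 0 0;0 0 -14 0 0 0;0 0 -14 0 0 0;0 0 -12 0 0 0;0 0 -8 0 0 0;0 0 -4 0 0 0;0 0 0 0 0 0'; python3 -m inch '4 1 0 0 0 0;7 2 0 0 0 0;10 2 0 0 0 0;12 3 0 0 0 0;12 3 0 0 0 0;12 3 0 0 0 0;12 3 0 0 0 0;12 3 0 0 0 0;12 3 0 0 0 0;12 3 0 0 0 0';  python3 -m inch '12 3 0 0 0 0;12 3 0 0 0 0;12 3 0 0 0 0;12 3 0 0 0 0;12 3 0 0 0 0;10 2 0 0 0 0;8 2 0 0 0 0;5 1 0 0 0 0;2 1 0 0 0 0;0 0 0 0 0 0' 
python3 - <<'E'
from rig import ctrl
import cv2,pickle
from h import *
c=ctrl.capture("wrist");s=ctrl.capture("scene");e=ctrl.capture("side");pickle.dump((c,s,e),open("d2.pkl","wb"))
st=ctrl.sense();print(st["eef_pos"],st["grip_width"],st["force"])
b=cv2.resize(s["image"][100:300,140:380],(400,300));a=cv2.resize(e["image"][210:390,280:480],(400,300));cv2.imwrite("pics/m3.png",np.hstack([a,b])[:,:,::-1])
E
```

```text
time_s: 5.35
eef_pos: [462.2, -169.1, 261.1]
ee_rot: [0.001, 0.707, 0.707, 0.0]
force: [-0.0, 0.8, -2.3]
grip_width: 0.275
grip_force: 49.2
time_s: 6.18
eef_pos: [488.1, -62.2, 260.1]
ee_rot: [-0.0, 0.707, 0.707, -0.0]
force: [0.1, 0.3, -2.2]
grip_width: 0.277
grip_force: 49.2
time_s: 7.02
eef_pos: [509.1, 21.3, 260.2]
ee_rot: [-0.0, 0.707, 0.707, -0.0]
force: [-0.4, -0.3, -2.7]
grip_width: 0.277
grip_force: 49.2
[508.98199932  20.59529289 260.27081024] 0.2756533724871663 [ 0.19363201  0.04794688 -3.50184278]
```

View pics/m3.png

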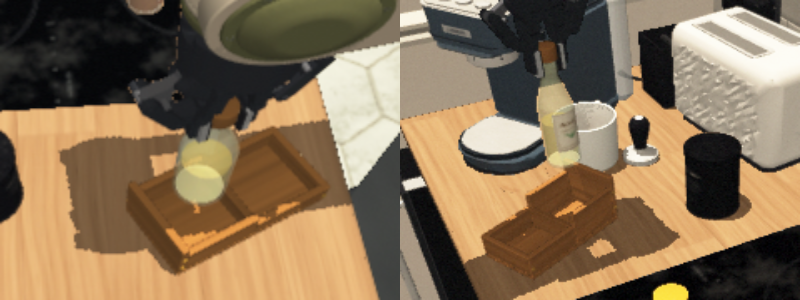

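The side half shows the bottle foot at (197,185), over the back bay. The scene half shows the foot at (163,160). A quick ray check comes first, then I lower it.

```bash
python3 - <<'E'
import pickle
from h import *
c,s,e=pickle.load(open("d2.pkl","rb"))
print(ray(e,(280+197*.5,210+185*.6),117),ray(s,(140+163*.6,100+159*.667),117))
E
python3 -m inch '0 0 5 0 0 0;0 0 9 0 0 0;0 0 11 0 0 0;0 0 11 0 0 0;0 0 11 0 0 0;0 0 11 0 0 0;0 0 9 0 0 0;0 0 6 0 0 0;0 0 2 0 0 0;0 0 0 0 0 0'
```

```text
[509.1950425   21.22128221 117.        ] [511.27422445  26.14554718 117.        ]
time_s: 8.0
eef_pos: [508.9, 20.9, 184.9]
ee_rot: [-0.0, 0.707, 0.707, -0.0]
force: [-0.9, 0.2, -2.6]
grip_width: 0.279
grip_force: 49.2
```

```bash
python3 -m inch '0 0 3 0 0 0;0 0 4 0 0 0;0 0 4 0 0 0;0 0 4 0 0 0;0 0 3 0 0 0;0 0 3 0 0 0;0 0 2 0 0 0;0 0 1 0 0 0;0 0 1 0 0 0;0 0 0 0 0 0'; python3 -m inch '0 0 1 0 0 0;0 0 1 0 0 0;0 0 1 0 0 0;0 0 .5 0 0 0;0 0 0 0 0 0;0 0 0 0 0 0;0 0 0 0 0 0;0 0 0 0 0 0;0 0 0 0 0 0;0 0 0 0 0 0'
```

```text
time_s: 8.83
eef_pos: [509.0, 21.0, 160.2]
ee_rot: [-0.0, 0.707, 0.707, -0.0]
force: [-0.4, 0.0, -3.1]
grip_width: 0.28
grip_force: 49.2
time_s: 9.67
eef_pos: [509.0, 21.0, 156.8]
ee_rot: [0.0, 0.707, 0.707, 0.0]
force: [1.2, -0.2, -3.3]
grip_width: 0.277
grip_force: 49.2
```

```bash
python3 -m inch '0 0 1 0 0 0;0 0 0 0 0 0;0 0 1 0 0 0;0 0 0 0 0 0;0 0 0 0 0 0;0 0 0 0 0 0;0 0 0 0 0 0;0 0 0 0 0 0;0 0 0 0 0 0;0 0 0 0 0 0'
```

```text
time_s: 10.5
eef_pos: [509.0, 21.0, 154.8]
ee_rot: [0.0, 0.707, 0.707, 0.0]
force: [-0.4, 0.2, -2.4]
grip_width: 0.278
grip_force: 49.2
```

```bash
for i in 1; do python3 -m inch '0 0 1 0 0 0;0 0 0 0 0 0;0 0 0 0 0 0;0 0 1 0 0 0;0 0 0 0 0 0;0 0 0 0 0 0;0 0 0 0 0 0;0 0 0 0 0 0;0 0 0 0 0 0;0 0 0 0 0 0'; done; python3 - <<'E'
from rig import ctrl
s=ctrl.sense();print(s["force"],s["wrist_torque"])
E
```

```text
time_s: 11.33
eef_pos: [509.0, 21.0, 152.8]
ee_rot: [0.0, 0.707, 0.707, 0.0]
force: [0.3, 0.2, -2.3]
grip_width: 0.273
grip_force: 49.2
[ 0.25955827  0.20734627 -2.25979205] [ 0.02051868  0.04227048 -0.02549961]
```

```bash
python3 -m inch '0 0 1 0 0 0;0 0 0 0 0 0;0 0 0 0 0 0;0 0 1 0 0 0;0 0 0 0 0 0;0 0 0 0 0 0;0 0 0 0 0 0;0 0 0 0 0 0;0 0 0 0 0 0;0 0 0 0 0 0'; python3 - <<'E'
from rig import ctrl
s=ctrl.sense();print(s["force"],s["wrist_torque"])
E
```

```text
time_s: 12.17
eef_pos: [509.6, 20.9, 152.1]
ee_rot: [0.001, 0.707, 0.707, 0.001]
force: [-1.5, -0.4, 10.0]
grip_width: 0.283
grip_force: 50.5
[-1.51352013 -0.41320034 10.04182769] [ 0.07866769  0.44666796 -0.02883835]
```

Contact came at about 152, so the hob is about 4.5 mm thick. I release now.

```bash
python3 -m inch '0 0 0 0 0 0;0 0 0 0 0 0;0 0 0 0 0 0;0 0 0 0 0 0;0 0 0 0 0 0;0 0 0 0 0 0;0 0 0 0 0 0;0 0 0 0 0 0;0 0 0 0 0 0;0 0 0 0 0 0' 1; python3 -m inch '0 0 -5 0 0 0;0 0 -10 0 0 0;0 0 -14 0 0 0;0 0 -14 0 0 0;0 0 -14 0 0 0;0 0 -14 0 0 0;0 0 -10 0 0 0;0 0 -5 0 0 0;0 0 0 0 0 0;0 0 0 0 0 0'
python3 - <<'E'
from rig import ctrl
import cv2,pickle
from h import *
c=ctrl.capture("wrist");s=ctrl.capture("scene");e=ctrl.capture("side");pickle.dump((c,s,e),open("d3.pkl","wb"))
b=cv2.resize(s["image"][130:310,160:400],(400,300));a=cv2.resize(e["image"][210:390,280:520],(400,300));cv2.imwrite("pics/m4.png",np.hstack([a,b])[:,:,::-1])
E
```

```text
time_s: 13.0
eef_pos: [509.0, 21.0, 150.8]
ee_rot: [-0.0, 0.707, 0.707, -0.0]
force: [0.2, -0.4, -0.5]
grip_width: 0.999
grip_force: 0.0
time_s: 13.83
eef_pos: [508.9, 21.0, 236.5]
ee_rot: [-0.0, 0.707, 0.707, -0.0]
force: [-0.3, -0.0, 0.1]
grip_width: 0.997
grip_force: 0.0
```

View pics/m4.png

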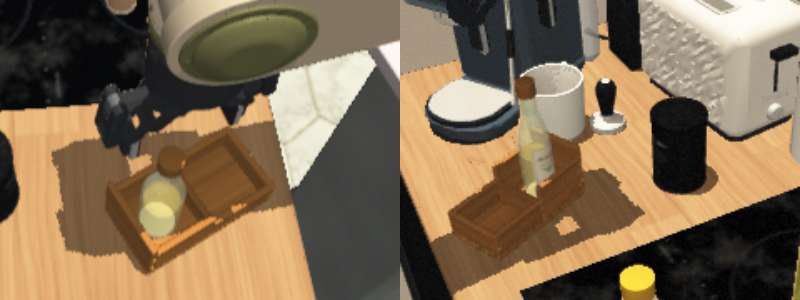

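The bottle stands upright in the back bay and is let go. Next is the green jar, around (425,-386).

```bash
python3 -m inch '-8 -2 0 0 0 0;-16 -3 0 0 0 0;-24 -5 0 0 0 0;-24 -5 0 0 0 0;-24 -5 0 0 0 0;-24 -5 0 0 0 0;-24 -5 0 0 0 0;-24 -5 0 0 0 0;-24 -5 0 0 0 0;-24 -5 0 0 0 0';python3 -m inch '-24 -5 0 0 0 0;-24 -5 0 0 0 0;-24 -5 0 0 0 0;-24 -5 0 0 0 0;-24 -5 0 0 0 0;-24 -5 0 0 0 0;-20 -4 0 0 0 0;-14 -3 0 0 0 0;-8 -2 0 0 0 0;-4 0 0 0 0 0';python3 -m inch '0 0 5 0 0 0;0 0 12 0 0 0;0 0 15 0 0 0;0 0 15 0 0 0;0 0 15 0 0 0;0 0 12 0 0 0;0 0 8 0 0 0;0 0 3 0 0 0;0 0 0 0 0 0;0 0 0 0 0 0'
python3 - <<'E'
from rig import ctrl
import pickle
from h import *
c=ctrl.capture("wrist");s=ctrl.capture("scene");pickle.dump((c,s),open("d4.pkl","wb"))
p0=ctrl.sense()["eef_pos"];print(p0)
for st,ce in blobs(c,(45,120,50),(75,255,255),(150,100,500,420),200): p=ray(c,ce,99);print(st,ce,p.round(1),"dx,dy tool",(p-p0)[[1,0]].round(1))
E
```

```text
time_s: 14.82
eef_pos: [463.2, -196.6, 236.5]
ee_rot: [-0.0, 0.707, 0.707, -0.0]
force: [0.5, 0.5, 0.0]
grip_width: 1.002
grip_force: 0.0
time_s: 15.65
eef_pos: [424.5, -385.8, 236.5]
ee_rot: [-0.0, 0.707, 0.707, 0.0]
force: [0.6, 0.8, 0.6]
grip_width: 1.002
grip_force: 0.0
time_s: 16.48
eef_pos: [425.3, -384.9, 152.4]
ee_rot: [0.0, 0.707, 0.707, -0.0]
force: [-0.4, -0.1, 0.1]
grip_width: 0.999
grip_force: 0.0
[ 425.28183905 -385.16342275  152.60304187]
[282, 232, 67, 69, 3574] [315.4, 266.8] [ 422.  -385.2   99. ] dx,dy tool [-0.  -3.3]
```

```bash
python3 -m inch '0 -3 4 0 0 0;0 0 10 0 0 0;0 0 13 0 0 0;0 0 13 0 0 0;0 0 13 0 0 0;0 0 12 0 0 0;0 0 9 0 0 0;0 0 5 0 0 0;0 0 2 0 0 0;0 0 0 0 0 0'; python3 -m inch '0 0 0 0 0 0;0 0 0 0 0 0;0 0 0 0 0 0;0 0 0 0 0 0;0 0 0 0 0 0;0 0 0 0 0 0;0 0 0 0 0 0;0 0 0 0 0 0;0 0 0 0 0 0;0 0 0 0 0 0' 0 35;python3 -m inch '0 0 -3 0 0 0;0 0 -8 0 0 0;0 0 -14 0 0 0;0 0 -16 0 0 0;0 0 -16 0 0 0;0 0 -16 0 0 0;0 0 -14 0 0 0;0 0 -8 0 0 0;0 0 -4 0 0 0;0 0 0 0 0 0'
python3 - <<'E'
from rig import ctrl
import pickle
from h import *
s=ctrl.capture("scene");pickle.dump(s,open("d5.pkl","wb"))
st=ctrl.sense();print(st["eef_pos"],st["force"],st["grip_width"])
print(blobs(s,(45,120,60),(75,255,255),(280,240,400,400)), blobs(s,(18,150,80),(30,255,255),(280,280,325,320)))
E
```

```text
time_s: 17.42
eef_pos: [422.0, -385.0, 70.5]
ee_rot: [-0.0, 0.707, 0.707, 0.0]
force: [-0.1, -0.2, -0.6]
grip_width: 1.002
grip_force: 0.0
time_s: 18.25
eef_pos: [422.3, -385.3, 71.3]
ee_rot: [0.001, 0.707, 0.707, -0.0]
force: [0.4, 0.4, 4.8]
grip_width: 0.417
grip_force: 35.5
time_s: 19.08
eef_pos: [422.1, -385.1, 170.3]
ee_rot: [0.0, 0.707, 0.707, -0.0]
force: [0.1, -0.2, 0.3]
grip_width: 0.414
grip_force: 35.0
[ 421.87580134 -384.86463426  169.48829969] [-0.04221748  0.33589811 -0.81812135] 0.41789298542330455
[([340, 292, 17, 29, 415], [347.7, 306.6])] [([292, 288, 21, 25, 382], [301.1, 301.1])]
```

The jar is held and the lid rose with the arm. I raise it above the yellow lid and carry it over the front bay.

```bash
python3 -m inch '0 0 -4 0 0 0;0 0 -8 0 0 0;0 0 -10 0 0 0;0 0 -10 0 0 0;0 0 -8 0 0 0;4 0 -4 0 0 0;10 0 0 0 0 0;16 1 0 0 0 0;20 0 0 0 0 0;20 0 0 0 0 0';python3 -m inch '20 1 0 0 0 0;20 0 0 0 0 0;20 1 0 0 0 0;20 0 0 0 0 0;20 0 0 0 0 0;20 1 0 0 0 0;20 0 0 0 0 0;20 1 0 0 0 0;20 0 0 0 0 0;20 0 0 0 0 0';python3 -m inch '20 1 0 0 0 0;20 0 0 0 0 0;20 1 0 0 0 0;18 0 0 0 0 0;15 0 0 0 0 0;11 0 0 0 0 0;8 0 0 0 0 0;5 0 0 0 0 0;2 0 0 0 0 0;0 0 0 0 0 0'
python3 - <<'E'
from rig import ctrl
import pickle,cv2
from h import *
s=ctrl.capture("scene");e=ctrl.capture("side");st=ctrl.sense();print(st["eef_pos"],st["force"],st["grip_width"])
b=cv2.resize(s["image"][100:310,140:420],(400,300));a=cv2.resize(e["image"][210:390,280:520],(400,300));cv2.imwrite("pics/m5.png",np.hstack([a,b])[:,:,::-1])
E
```

```text
time_s: 19.97
eef_pos: [422.7, -313.4, 213.3]
ee_rot: [-0.001, 0.707, 0.707, 0.0]
force: [0.7, -0.4, -1.2]
grip_width: 0.417
grip_force: 35.0
time_s: 20.8
eef_pos: [426.3, -113.2, 213.5]
ee_rot: [-0.0, 0.707, 0.707, -0.0]
force: [0.7, 0.2, -1.6]
grip_width: 0.415
grip_force: 35.0
time_s: 21.63
eef_pos: [428.9, 4.2, 213.7]
ee_rot: [-0.0, 0.707, 0.707, -0.0]
force: [0.1, -0.1, -1.3]
grip_width: 0.413
grip_force: 35.0
[428.98455854   3.64421921 213.73380106] [ 0.41387808  0.67632717 -1.39172619] 0.41503499501323365
```

View pics/m5.png

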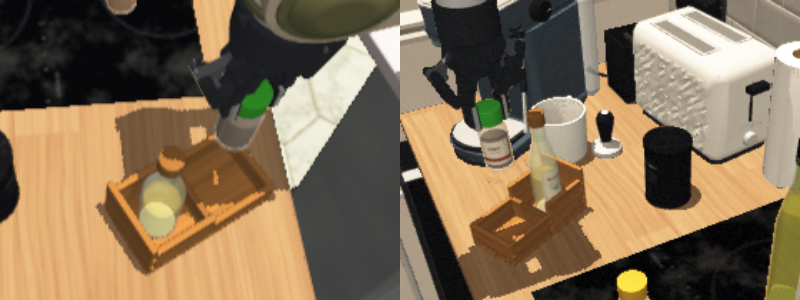

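The jar hangs upright above the front bay with the vinegar bottle behind it. I lower it now.

```bash
python3 -m inch '0 0 5 0 0 0;0 0 10 0 0 0;0 0 14 0 0 0;0 0 14 0 0 0;0 0 14 0 0 0;0 0 14 0 0 0;0 0 12 0 0 0;0 0 8 0 0 0;0 0 4 0 0 0;0 0 0 0 0 0';python3 -m inch '0 0 4 0 0 0;0 0 6 0 0 0;0 0 6 0 0 0;0 0 6 0 0 0;0 0 5 0 0 0;0 0 4 0 0 0;0 0 3 0 0 0;0 0 2 0 0 0;0 0 0 0 0 0;0 0 0 0 0 0'
```

```text
time_s: 22.57
eef_pos: [428.7, 3.9, 118.1]
ee_rot: [-0.001, 0.707, 0.707, -0.0]
force: [-0.1, 0.1, -0.6]
grip_width: 0.416
grip_force: 35.0
time_s: 23.4
eef_pos: [429.1, 4.0, 82.8]
ee_rot: [0.0, 0.707, 0.707, 0.0]
force: [1.1, -0.6, -0.5]
grip_width: 0.413
grip_force: 35.0
```

```bash
python3 -m inch '0 0 1 0 0 0;0 0 1 0 0 0;0 0 1 0 0 0;0 0 1 0 0 0;0 0 0 0 0 0;0 0 0 0 0 0;0 0 0 0 0 0;0 0 0 0 0 0;0 0 0 0 0 0;0 0 0 0 0 0';python3 -m inch '0 0 1 0 0 0;0 0 0 0 0 0;0 0 0 0 0 0;0 0 0 0 0 0;0 0 0 0 0 0;0 0 0 0 0 0;0 0 0 0 0 0;0 0 0 0 0 0;0 0 0 0 0 0;0 0 0 0 0 0'
```

```text
time_s: 24.23
eef_pos: [429.0, 4.0, 78.8]
ee_rot: [0.0, 0.707, 0.707, 0.0]
force: [0.1, 0.6, -1.0]
grip_width: 0.414
grip_force: 35.0
time_s: 25.07
eef_pos: [429.1, 4.0, 77.8]
ee_rot: [0.0, 0.707, 0.707, 0.0]
force: [0.6, 0.3, 0.3]
grip_width: 0.409
grip_force: 35.1
```

```bash
python3 -m inch '0 0 1 0 0 0;0 0 0 0 0 0;0 0 0 0 0 0;0 0 0 0 0 0;0 0 0 0 0 0;0 0 0 0 0 0;0 0 0 0 0 0;0 0 0 0 0 0;0 0 0 0 0 0;0 0 0 0 0 0'
```

```text
time_s: 25.9
eef_pos: [429.3, 3.8, 77.7]
ee_rot: [0.0, 0.707, 0.707, 0.0]
force: [-3.7, 0.6, 13.4]
grip_width: 0.413
grip_force: 36.3
```

Contact came at the expected height. I open only part way, to stay clear of the bottle, then go up.

```bash
python3 -m inch '0 0 0 0 0 0;0 0 0 0 0 0;0 0 0 0 0 0;0 0 0 0 0 0;0 0 0 0 0 0;0 0 0 0 0 0;0 0 0 0 0 0;0 0 0 0 0 0;0 0 0 0 0 0;0 0 0 0 0 0' .65; python3 -m inch '0 0 -2 0 0 0;0 0 -6 0 0 0;0 0 -12 0 0 0;0 0 -16 0 0 0;0 0 -20 0 0 0;0 0 -20 0 0 0;0 0 -20 0 0 0;0 0 -20 0 0 0;0 0 -14 0 0 0;0 0 -7 0 0 0';python3 -m inch '-5 0 0 0 0 0;-10 0 0 0 0 0;-15 0 0 0 0 0;-15 0 0 0 0 0;-15 0 0 0 0 0;-15 0 0 0 0 0;-15 0 0 0 0 0;-10 0 0 0 0 0;-5 0 0 0 0 0;0 0 0 0 0 0'
python3 - <<'E'
from rig import ctrl
import pickle,cv2
from h import *
s=ctrl.capture("scene");e=ctrl.capture("side")
b=cv2.resize(s["image"][130:400,140:460],(400,300));a=cv2.resize(e["image"][210:390,280:520],(400,300));cv2.imwrite("pics/m6.png",np.hstack([a,b])[:,:,::-1])
for st,ce in blobs(e,(45,120,40),(75,255,255),(350,260,480,380)):print(st,ce,ray(e,ce,105).round(1))
E
```

```text
time_s: 26.73
eef_pos: [429.0, 4.0, 76.8]
ee_rot: [-0.0, 0.707, 0.707, -0.0]
force: [-0.2, 0.1, -1.1]
grip_width: 0.648
grip_force: 0.0
time_s: 27.57
eef_pos: [429.5, 3.9, 216.0]
ee_rot: [0.001, 0.707, 0.707, 0.001]
force: [-0.2, -0.6, -0.6]
grip_width: 0.646
grip_force: 0.0
time_s: 28.4
eef_pos: [428.7, -101.9, 213.2]
ee_rot: [-0.001, 0.708, 0.707, -0.0]
force: [-0.3, 1.1, 0.6]
grip_width: 0.649
grip_force: 0.0
[405, 291, 23, 24, 417] [415.6, 302.5] [432.5   7.9 105. ]
```

View pics/m6.png

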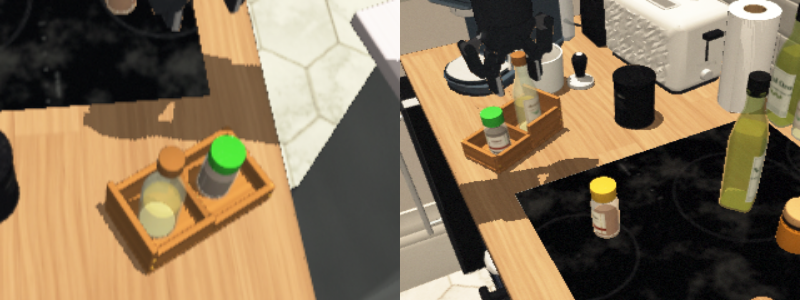

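Both stand upright in their bays, the yellow jar and oil bottle are untouched, and the arm is clear.

```bash
python3 -c "from rig import ctrl; print(ctrl.finish_job())"
```

```text
the job is handed in; nothing more can be done
None
```

The job is handed in: in the last pictures the vinegar bottle stands upright in the back bay and the green-lidded jar in the front bay, both let go, with the yellow jar and oil bottle in place; no verdict was returned.

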